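Swing the exposure lamp to its service mark and take out the filter

TASK

The filter of the small UV exposure lamp is due for cleaning, and it may not be changed over the wafer. Loosen the lamp's clamp knob, swing the head off the wafer until the arm's black pointer stands on the red index of the scale, and tighten the clamp fully again. Then squeeze the two grey tabs of the filter cartridge together, lift it out and set it down upright in the blue tray, without touching the wafer or disturbing the other things on the table.

Things in the scene. Friction and masses are not known exactly. Their poses are not given: they have to be found in the camera images.
- lamp_stand: Fixed stand of a small UV exposure lamp. Origin on its post's axis, at the underside of the foot; z up. At swing 0 the arm points along the stand's own -x, over a chuck with a violet wafer. Foot 205 x 104 x 12 mm. White scale sector (short ticks every 5 degrees, long every 30) behind the post, 97 mm above the table, 76 mm in radius.
- lamp_arm (a joint): Angle of the swing arm about the post's vertical axis, rad; 0 = over the chuck, grows clockwise seen from above (the head goes from the stand's -x towards its +y). Starts at 0; range -0.35 to 1.6. With the clamp loose it swings with about 0.2 N m and stays where it is left; with the clamp tight it takes over 2 N m to make it slip.
- head_top (a point): Centre of the lamp head's flat top face, 98 mm from the post axis, 135 mm above the table; x along the arm towards the post. The head is 100 mm along the arm and 100 mm across with its fins; its lens end is 62 mm above the table. It rides on the arm.
- swing_handle (a point): On the axis of the round upright black handle at the outer end of the arm, 166 mm from the post axis, 160 mm above the table. The handle is 16 mm thick and runs from 137 to 180 mm above the table; the lug below it has its top at 132 mm. The flange end of the filter cartridge stands 27 mm from the handle's axis, towards the post.
- clamp_knob (a joint): Angle of the clamp knob, rad; 0 = fully tight (stop), 1.25 = fully loose (stop). Grows counter-clockwise seen from above, relative to the arm, on which the knob rides. The brake lets go at about 0.7. Turning takes 0.06 N m when loose, up to about 0.15 N m at the tight end; it stays where it is left.
- knob_grip (a point): On the knob's axis, which is the post's axis, 152 mm above the table. The knob is a black T bar 66 mm long, 14 mm thick, from 140 to 166 mm above the table, with a white line at one end. This point's y axis runs along the bar, x across it (grip across x), z up. The hub's top under it is 128 mm above the table.
- pointer_tip (a point): Tip of the arm's thin black pointer on the scale, 66 mm from the post axis, on the side opposite to the head; moves with the arm.
- index_tip (a point): Tip of the red index on the scale, 66 mm from the post axis, 99 mm above the table: the service mark. The index (8 mm wide) is set to another angle each time and is stiff. The arm's swing value at the mark equals this point's clockwise angle, about the post, from the stand's +x axis.
- filter_cartridge: Black filter cartridge with a blue plate on top, snapped into the top of the lamp head. Origin at the centre of its underside; x along its length (82 mm; along the arm while in the lamp), z up; 60 mm tall, about 0.15 kg. A flange 24 mm above the origin rests on the head's top; the lower 24 mm are sunk in the head. It stands on its underside (62 x 47 mm).
- tab_grip (a point): Midway between the cartridge's two grey sprung tabs, 47 mm above its origin; tabs at y = +-28 mm (outer faces), 30 mm long in x, 29 to 60 mm above the origin. Each moves in 5 mm (2.4 N at first, 6.4 N fully in); then they are 46 mm apart and the barbs inside the head are free, so the cartridge can be lifted straight up by the tabs. Unsqueezed, the barbs hold it.
- tray: Blue open tray fixed to the table, 135 (its x) x 105 (its y) x 18 mm, walls 4 mm; origin at the centre of its underside, inner floor about 4 mm above the table.
- wafer: Violet wafer on the chuck, 75 mm; origin at the centre of its underside, its top 31.5 mm above the table. Must not be touched.
- drop_bottle: Bystander, to be left where it is: brown dropper bottle with a black pointed cap, 32 mm wide, 76 mm tall; origin at the centre of its underside.
- ipa_bottle: Bystander, to be left where it is: white bottle with a red cap, 60 mm wide, 146 mm tall; origin at the centre of its underside.
- swab_pot: Bystander, to be left where it is: clear pot with swabs, 34 mm wide, 92 mm tall; origin at the centre of its underside.
- lens_tissue: Bystander, to be left where it is: flat packet of lens tissue, 62 x 90 x 16 mm; origin at the centre of its underside.
- timer: Bystander, to be left where it is: small grey timer with three keys, 46 x 52 x 19 mm; origin at the centre of its underside.
- blower_bulb: Bystander, to be left where it is: black rubber blower lying down, 50 x 116 x 50 mm; origin at the centre of its underside.
- wafer_tweezers: Bystander, to be left where it is: thin steel tweezers lying flat, 14 x 119 x 10 mm; origin at the centre of its underside.

How it is judged (in metres and radians):
On the way, in this order (a step that is already met when the one before it is completed fails the run):
1. the clamp knob is loosened (value of joint clamp_knob above 0.6 rad), for 0.1 s.
2. the head is swung until the pointer stands on the red index (within 5 mm) (horizontal distance between pointer_tip and index_tip below 0.005 m), for 0.3 s.
3. the clamp is tight again (within 0.15 rad of its stop) with the pointer on the index (value of joint clamp_knob below 0.15 rad and horizontal distance between pointer_tip and index_tip below 0.005 m), for 0.2 s.
4. the cartridge is lifted out of the head by the gripper, the head still clamped at the index (all of step 3 and z of filter_cartridge in the frame of lamp_stand above 0.14 m and contact force between the fingers and filter_cartridge above 1 N), for 0.1 s.
5. the cartridge is lowered onto the tray's floor while still held (underside less than 15 mm above the floor) (x of filter_cartridge in the frame of tray between -0.035 and 0.035 m and y of filter_cartridge in the frame of tray between -0.03 and 0.03 m and angle between filter_cartridge's own z axis and vertical below 0.15 rad and z of filter_cartridge in the frame of tray below 0.019 m and contact force between the fingers and filter_cartridge above 0.5 N).
At the end, for the whole second after the job is handed in: The cartridge stands upright (within 0.15 rad) and at rest on the tray's floor, its centre within 35 mm (tray x) and 30 mm (tray y) of the tray's centre; the clamp is tight (knob below 0.15 rad) and the pointer is within 5 mm of the red index (all of step 3 and x of filter_cartridge in the frame of tray between -0.035 and 0.035 m and y of filter_cartridge in the frame of tray between -0.03 and 0.03 m and angle between filter_cartridge's own z axis and vertical below 0.15 rad and z of filter_cartridge in the frame of tray below 0.009 m and linear speed of filter_cartridge below 0.02 m/s); the robot touches nothing.
It fails at once if the wafer is touched (contact force between anything else and wafer above 0.5 N).
It fails at once if a bystander is moved by more than 30 mm (distance of any of drop_bottle, ipa_bottle, swab_pot, lens_tissue, timer, blower_bulb, wafer_tweezers from where it was at the start of the episode above 0.03 m).
It also fails if it takes over 72 s, if anything falls off the work surface, if the arm or the gripper's body presses on something with over 40 N, if the wrist force passes 120 N, or if a joint passes its speed limit or range.

ROBOT

A 6-joint arm with a two-finger parallel gripper is mounted at the origin on a cart in front of the work surface, level with it; the furniture and walls round the work are solid. World frame = base frame: x ahead of the robot, y to its left, z up, the work surface at z = 0. Lengths are in mm, angles in rad, forces in N, time in s.
With the tool pointing down it reaches from about 375 to 750 mm from the base axis. Payload 9 kg.
Tool frame: the origin (TCP) lies on the centre line of the jaws, within the pads' length; the fingertips stand 11 mm ahead of it and the grasp point (between the pads) lies 8 mm behind it (robot.tcp_to_tips is the distance from the TCP to the fingertips, in mm); z points along the fingers, y is the direction in which the jaws open and shut (so a half turn about z gives the same grasp; the last joint's range is limited). The gripper opens to 85 mm and grips with 20 to 120 N. Pads are 22 mm wide; open, the fingers measure 114 mm over their backs; the gripper's body (76 mm by 85 mm) begins 54 mm behind the grasp point. The pads swing forward as they close: fully open they stand 13 mm farther back than shut.
Start: joints at [1.121, 0.104, 0.097, 1.564, 0, 1.353], TCP at [137.84, 583.983, 242.331] pointing down, gripper open.
Joint ranges: [-2.99, 2.99], [-0.84, 1.86], [-1.1, 1.16], [-1.84, 2.11], [-1.51, 1.56], [-3.14, 3.14]. Speed limits (rad/s): [2.22, 2.22, 2.57, 3.14, 3.14, 3.14].

INTERFACE

Orientations are given as a unit quaternion [x, y, z, w].
In Python, from workcell import robot gives the robot as it stands.
- The arm moves only by the tool carry_out, never from a script. Its argument "steps" is a list of rows, each a list of 3 entries, a list of its own where there are three numbers: the opening, from 0 (shut) to 1 (fully open), then the shift along the tool's x, y, z in mm, then the turn, a rotation vector about the tool's x, y, z in degrees. A call has 1 to 12 rows; each row is the pose to reach, as a shift and turn from the pose commanded when the call began, along the tool's axes at that moment; what a row does not reach only later rows make up. A row lasts 1/12 s, in which the tool goes at most 41.7 mm and 7.16 degrees, less where a joint would pass 70% of its speed; a pose out of reach is approached as far as the arm can. A call with a gripper value outside its range is refused whole. The fingers move at their own pace and stop on an object; "force" is the grip in N (left out, the last holds). Time passes only in rows, so rows that repeat a pose let the fingers close. It gives the time, the measured TCP pose, the force and the opening at its end, in the units of the state.
- robot.get_state(): the state, without advancing time (a new reading comes with each control period).
- robot.camera(name): name is "scene" or "top" or "wrist"; returns the picture (480x640x3 uint8, red, green, blue); there is no depth.
- robot.calibration(name): a dict with "K" (3x3 intrinsics, pixels), "R" (3x3) and "t" (3): a world point X has camera coordinates R X + t. Camera axes: x right, y down, z forward; pixel columns grow to the right and rows downward; lengths in mm; the calibration is good to about 2 mm. A picture is of the moment at which its call begins: read the wrist's pose just before it. calibration takes no time and is no camera call; for the wrist camera it gives the pose at the moment of the call.
- robot.hand_in(): hands the job in, once; it reports no verdict.
The state is a dict: "time_s": time; "joints": joint angles; "joint_vel": joint speeds; "tau": joint torques, N m; "position": TCP position; "tcp_rot": TCP orientation; "force": force on the tool from outside, world axes, zero at the start; "moment": the same for the moment, N m; "width": finger opening in mm.
Only numpy, scipy, OpenCV 4.12 (cv2) and the standard library are available. Lean on these libraries where they do the work, as an engineer would, in place of code of your own. Each camera call takes 0.05 s, during which the arm holds its last target. There are 200 camera calls.

## Working session

There is one attempt and no reset: what is moved stays moved. The work goes in short steps, Python scripts to look and compute and a tool call to move; the robot and the scene stay as the last step left them, time stands still between calls to the robot, and variables do not carry over. Pictures are saved under pics/ and viewed, about 8 in all and at most 12, crops included, and the job is handed in when it is done.

Besides the shell and the picture viewer there is one more tool, called after ">>>" as a command line: name --argument value ..., lists and objects as JSON in quotes. carry_out: Moves the arm, as the interface text tells. Its arguments: {"type":"object","properties":{"steps":{"type":"array","items":{"type":"array"}},"force":{"type":"number"}},"required":["steps"]}

```bash
mkdir -p pics
cat > h.py <<'E'
import numpy as np, cv2, json
from workcell import robot
def snap(n,f):
    c=robot.calibration(n); im=robot.camera(n); cv2.imwrite('pics/'+f,im[:,:,::-1]); 
    return im,{k:np.array(c[k],float) for k in('K','R','t')}
def ray(c,uv,z):
    d=c['R'].T@np.linalg.inv(c['K'])@np.array([uv[0],uv[1],1.]); o=-c['R'].T@c['t']
    return o+d*(z-o[2])/d[2]
def proj(c,X):
    p=c['K']@(c['R']@np.array(X,float)+c['t']); return p[:2]/p[2]
E
python3 - <<'E'
from h import *
for n in('top','scene'):
    im,c=snap(n,n+'0.png'); print(n,c['K'].round(1).tolist(),c['R'].round(3).tolist(),(-c['R'].T@c['t']).round(0))
s=robot.get_state(); print(s)
E
```

```text
top [[444.8, 0.0, 320.6], [0.0, 444.8, 242.1], [0.0, 0.0, 1.0]] [[-0.025, -1.0, 0.004], [-0.977, 0.024, -0.211], [0.211, -0.009, -0.977]] [ 314. -144. 1183.]
scene [[599.2, 0.0, 320.7], [0.0, 599.2, 237.9], [0.0, 0.0, 1.0]] [[-0.62, -0.784, 0.003], [-0.619, 0.488, -0.615], [0.481, -0.383, -0.788]] [-155.  382. 1196.]
{'time_s': 0.1, 'joints': array([ 1.12126863e+00,  1.04636857e-01,  9.65635151e-02,  1.56389394e+00,
       -1.45117181e-06,  1.35310816e+00]), 'joint_vel': array([ 1.10579999e-03, -6.08741542e-05,  3.05029588e-03, -6.04216486e-04,
        1.15818359e-03,  2.08020797e-04]), 'tau': array([ 4.44427365e-03, -5.58213902e+01,  5.04717565e+01,  1.31812535e-02,
       -3.32275258e-04,  3.82310162e-06]), 'position': array([137.72204872, 583.69575919, 241.6107401 ]), 'tcp_rot': array([ 1.15660312e-01,  9.93288654e-01, -5.53435261e-04, -1.91031209e-04]), 'force': array([-0.43183461,  0.78375113, -0.27405853]), 'moment': array([-0.01941084, -0.00638117, -0.05433454]), 'width': 85.48616794469423}
```

View pics/top0.png

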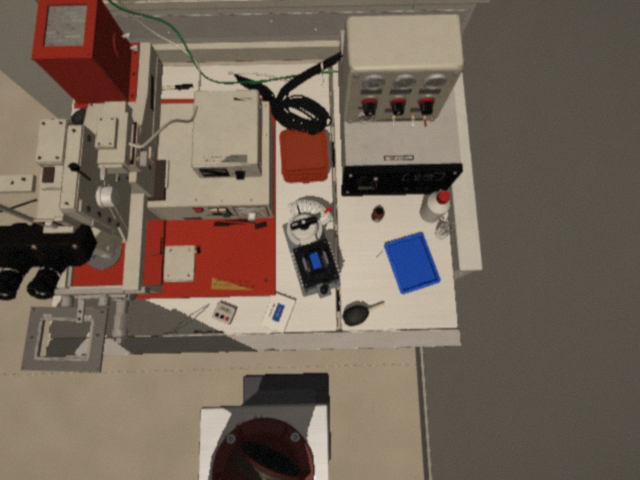

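View pics/scene0.png

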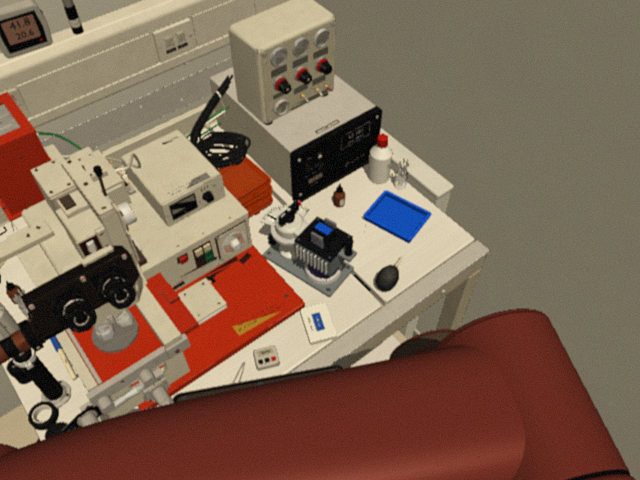

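Top view: knob at about (304,224), blue plate (316,261), handle (323,290), red index near (328,210), blue tray (413,262), brown bottle (378,213). I'll crop and enlarge the lamp, and measure a first estimate.

Run:
```python
from h import *
im=cv2.imread('pics/top0.png'); 
c={k:np.array(v,float) for k,v in robot.calibration('top').items() if k in 'KRt'}
cv2.imwrite('pics/topcrop.png',cv2.resize(im[185:305,270:430],None,fx=5,fy=5,interpolation=cv2.INTER_CUBIC))
for n,uv,z in[('knob',(304,224),160),('plate',(316,261),171),('handle',(323,290),180),('drop',(378,213),70),('ipa',(443,197),146),('swab',(443,228),90),('bulb',(356,313),25)]: print(n,ray(c,uv,z).round(0))
hsv=cv2.cvtColor(im,cv2.COLOR_BGR2HSV); m=cv2.inRange(hsv,(105,150,80),(125,255,255))
n,l,st,ce=cv2.connectedComponentsWithStats(m)
for i in range(1,n):
  if st[i,4]>40:
    p=np.argwhere(l==i)[:,::-1].astype(np.float32); r=cv2.minAreaRect(p); b=cv2.boxPoints(r)
    z=18 if st[i,4]>1000 else 171
    q=np.array([ray(c,x,z)[:2] for x in b]); print(st[i],ce[i].round(1),q.round(0).tolist(),q.mean(0).round(1), [np.linalg.norm(q[k]-q[k-1]).round(0) for k in range(2)])
```

```text
knob [ 580. -116.  160.]
plate [ 489. -142.  171.]
handle [ 421. -156.  180.]
drop [ 629. -306.   70.]
ipa [ 644. -456.  146.]
swab [ 580. -466.   90.]
bulb [ 376. -242.   25.]
[ 385  233   55   60 2111] [411.7 262.6] [[557.0, -324.0], [592.0, -430.0], [455.0, -467.0], [422.0, -363.0]] [ 506.4 -396. ] [np.float64(141.0), np.float64(111.0)]
[310 252  12  17 138] [315.2 260.4] [[505.0, -125.0], [511.0, -144.0], [476.0, -155.0], [470.0, -136.0]] [ 490.5 -139.9] [np.float64(37.0), np.float64(21.0)]
```

View pics/topcrop.png

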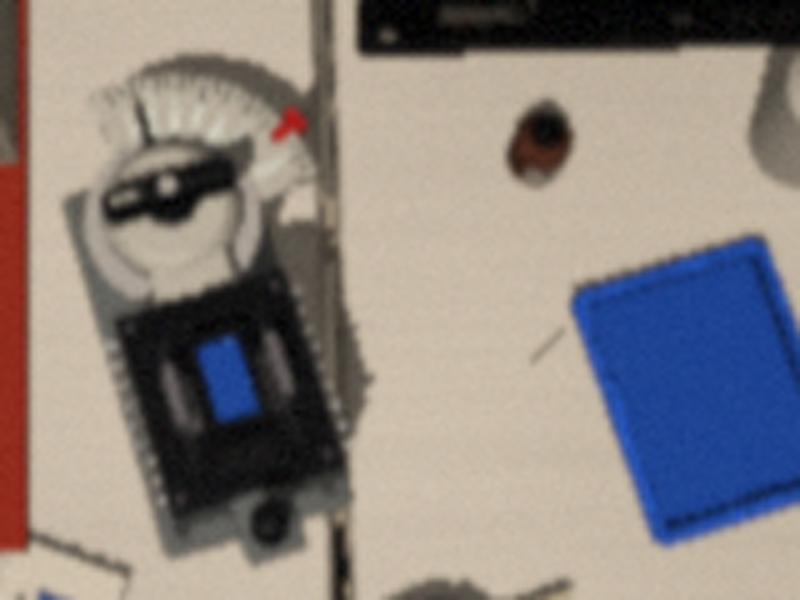

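Crop: knob hub at (170,187) → full (304,222); white-line end at left; pointer tip (140,98) → (298,204.6); red index near (280,133) → (326,211.6); handle (270,522) → (324,289.4). The head swings to the robot's left by about 50°. I'll go up and round to a close look.

>>> carry_out --steps '[[1,[0,0,-40],[0,0,0]],[1,[0,0,-80],[0,0,0]],[1,[-10,-40,-120],[0,0,0]],[1,[-25,-80,-150],[0,0,0]],[1,[-42,-120,-160],[0,0,0]],[1,[-42,-179,-160],[0,0,0]],[1,[-42,-179,-160],[0,0,0]],[1,[-225,-249,-160],[0,0,0]],[1,[-225,-249,-160],[0,0,0]],[1,[-225,-249,-160],[0,0,0]],[1,[-225,-249,-160],[0,0,0]],[1,[-225,-249,-160],[0,0,0]]]' --force 30

```text
time_s: 1.1
position: [301.6, 287.8, 402.0]
tcp_rot: [0.116, 0.993, -0.0, 0.0]
force: [0.2, 1.5, 0.6]
width: 85.5
```

>>> carry_out --steps '[[1,[-140,-162,0],[0,0,20]],[1,[-140,-162,0],[0,0,40]],[1,[-140,-162,0],[0,0,58]],[1,[-140,-162,0],[0,0,58]],[1,[-140,-162,0],[0,0,58]],[1,[-140,-162,0],[0,0,58]],[1,[-265,-379,0],[0,0,58]],[1,[-265,-379,0],[0,0,58]],[1,[-265,-379,0],[0,0,58]],[1,[-265,-379,0],[0,0,58]],[1,[-265,-379,0],[0,0,58]],[1,[-265,-379,0],[0,0,58]]]'

```text
time_s: 2.1
position: [470.4, -141.6, 402.0]
tcp_rot: [0.583, 0.813, 0.0, -0.0]
force: [0.2, 0.2, 0.1]
width: 85.2
```

```bash
cat >> h.py <<'E'
def cols():
    from scipy.spatial.transform import Rotation as Ro
    s=robot.get_state(); return np.array(s['position']),Ro.from_quat(s['tcp_rot']).as_matrix(),s
def yawy(M): return np.degrees(np.arctan2(M[1,1],M[0,1]))
def go(X,yaw=None):
    p,M,s=cols(); d=M.T@(np.array(X)-p); a=0
    if yaw is not None: a=-((yaw-yawy(M)+90)%180-90)
    print('shift',d.round(1),'turn z',round(a,1),'from',p.round(1),'yaw',round(yawy(M),1))
E
python3 - <<'E'
from h import *
p,M,s=cols(); print(p.round(1),yawy(M),s['time_s'],s['width'],robot.tcp_to_tips)
im,c=snap('wrist','w1.png'); print(c['K'].tolist(),(-c['R'].T@c['t']).round(),c['R'].round(2).tolist())
E
```

```text
[ 470.4 -141.6  402. ] 18.696746160895998 2.1 85.1505253777042 11.0
[[373.9430900570914, 0.0, 318.56956383716624], [0.0, 373.9430900570914, 236.5479410287071], [0.0, 0.0, 1.0]] [447. -72. 533.] [[0.95, 0.32, 0.0], [0.31, -0.91, 0.29], [0.09, -0.27, -0.96]]
```

View pics/w1.png

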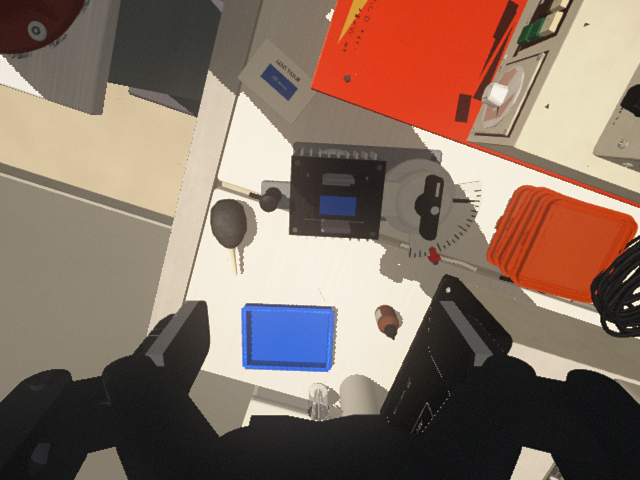

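Wrist view: knob bar from about (433,177) to (428,240), white line on top end, pointer along row ~200 to x≈476, red index around (433,255), handle (270,195), tray centre (289,337). Zoom for exact pixels.

Run:
```python
from h import *
im=cv2.imread('pics/w1.png'); cv2.imwrite('pics/w1c.png',cv2.resize(im[145:275,250:490][:, :],None,fx=3.3,fy=3.3,interpolation=cv2.INTER_CUBIC))
c={k:np.array(v,float) for k,v in robot.calibration('wrist').items() if k in 'KRt'}
hsv=cv2.cvtColor(im,cv2.COLOR_BGR2HSV)
m=cv2.inRange(hsv,(0,180,100),(6,255,255))|cv2.inRange(hsv,(174,180,100),(180,255,255)); m[:, :415]=0;m[:240]=0;m[270:]=0;m[:,445:]=0
P=np.argwhere(m>0)[:,::-1]; Q=np.array([ray(c,u,99)[:2] for u in P]); print(len(P),P.mean(0),Q.mean(0).round(1))
post=np.array([580.5,-116]); d=np.linalg.norm(Q-post,axis=1); a=np.degrees(np.arctan2(*(Q-post).T[::-1]))
print(d.min(),d.max(),a.min(),a.max(),a.mean())
m=cv2.inRange(hsv,(105,150,60),(125,255,255)); n,l,st,ce=cv2.connectedComponentsWithStats(m)
for i in range(1,n):
  if st[i,4]>300:
    p=np.argwhere(l==i)[:,::-1].astype(np.float32); b=cv2.boxPoints(cv2.minAreaRect(p))
    z=18 if st[i,4]>2000 else 171
    q=np.array([ray(c,x,z)[:2] for x in b]); print(ce[i].round(1),q.mean(0).round(1),q.round(0).tolist(),[np.degrees(np.arctan2(*(q[k]-q[k-1])[::-1])).round(1) for k in (1,2)],[np.linalg.norm(q[k]-q[k-1]).round(0) for k in(1,2)])
```

```text
93 [433.66666667 255.20430108] [ 630.6 -179.9]
71.07630523621997 88.66781453725443 -56.111541676802695 -48.20885748788875 -51.9334378551452
[288.7 337. ] [ 502.9 -399.5] [[447.0, -474.0], [422.0, -365.0], [555.0, -326.0], [588.0, -433.0]] [np.float64(103.3), np.float64(16.3)] [np.float64(111.0), np.float64(139.0)]
```

View pics/w1c.png

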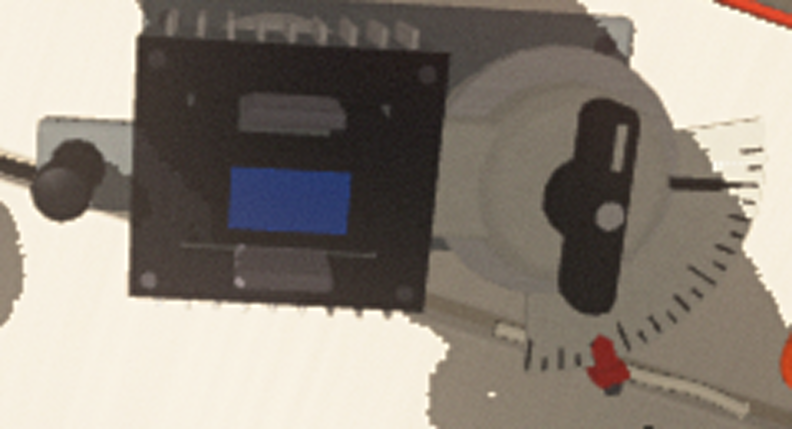

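Run:
```python
from h import *
c={k:np.array(v,float) for k,v in robot.calibration('wrist').items() if k in 'KRt'}
f=lambda u,v,z: ray(c,(250+u/3.3,145+v/3.3),z)[:2]
post=f(610,215,167); ptr=f(757,184,99); pb=f(672,183,99); idx=f(602,338,99); han=f(62,193,180); pl=f(290,201,171)
e1=f(622,105,166); e2=f(592,312,166)
ang=lambda a,b:np.degrees(np.arctan2(*(b-a)[::-1]))
for n,x in dict(ptr=ptr,idx=idx,han=han,pl=pl,e1=e1,e2=e2).items(): print(n,x.round(1),np.linalg.norm(x-post).round(1),ang(post,x).round(1))
print('post',post.round(1),'bar',ang(e2,e1),np.linalg.norm(e1-e2),(e1+e2)/2,'ptrdir',ang(pb,ptr),'han->ptr',ang(han,ptr),np.linalg.norm(han-ptr))
go([post[0],post[1],220],ang(e2,e1)-90)
```

```text
ptr [ 654.2 -100.7] 72.6 15.2
idx [ 625.1 -171.2] 65.7 -51.4
han [ 426.5 -162.6] 163.2 -164.8
pl [ 490.9 -145.6] 96.7 -164.6
e1 [574.5 -88.4] 32.9 106.9
e2 [ 591.5 -149.9] 31.0 -76.1
post [ 584.1 -119.8] bar 105.44309706932796 63.8385911986098 [ 583.01021401 -119.16064055] ptrdir 17.812706447550283 han->ptr 15.203118134690852 235.89042071731077
shift [ -9.2 115.7 179.2] turn z 3.0 from [ 471.9 -147.7  399.5] yaw 18.5
```

The arm was still settling when that picture was taken, which puts these points several mm off. I'll go closer, let it settle, and measure again.

Run:
```python
from h import *
go([580,-150,300],15.5)
```

```text
shift [-36.5 102.1  99.3] turn z 3.0 from [ 471.9 -147.7  399.5] yaw 18.5
```

>>> carry_out --steps '[[1,[-18,50,30],[0,0,3]],[1,[-36,102,60],[0,0,3]],[1,[-36,102,99],[0,0,3]],[1,[-36,102,99],[0,0,3]],[1,[-36,102,99],[0,0,3]],[1,[-36,102,99],[0,0,3]],[0.5,[-36,102,99],[0,0,3]],[0.5,[-36,102,99],[0,0,3]],[0.5,[-36,102,99],[0,0,3]],[0.5,[-36,102,99],[0,0,3]],[0.5,[-36,102,99],[0,0,3]],[0.5,[-36,102,99],[0,0,3]]]'

```text
time_s: 3.15
position: [578.5, -140.9, 303.9]
tcp_rot: [0.604, 0.797, 0.0, 0.0]
force: [-0.0, -0.1, 0.2]
width: 42.5
```

Run:
```python
from h import *
im,c=snap('wrist','w2.png'); np.savez('w2.npz',**c); p,M,s=cols(); print(p.round(1),yawy(M),s['width'],s['time_s'])
```

```text
[ 578.5 -140.8  303.7] 15.711362951409372 42.827445029233026 3.2
```

View pics/w2.png

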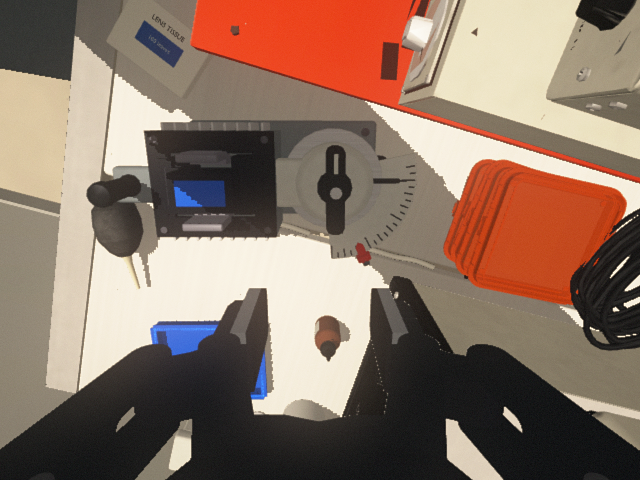

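View: knob centre (336,193), bar vertical (336,147)–(336,233), pointer (375,181)–(413,180), red index (357,246)–(367,262), handle top (100,192), tray at lower left.

Run:
```python
from h import *
c=dict(np.load('w2.npz')); im=cv2.imread('pics/w2.png'); hsv=cv2.cvtColor(im,cv2.COLOR_BGR2HSV)
m=cv2.inRange(hsv,(0,150,60),(8,255,255))|cv2.inRange(hsv,(172,150,60),(180,255,255)); m[:, :345]=0;m[:235]=0;m[275:]=0;m[:,385:]=0
P=np.argwhere(m>0)[:,::-1]
f=lambda u,v,z: ray(c,(u,v),z)[:2]
ang=lambda a,b:np.degrees(np.arctan2(*(b-a)[::-1]))
post=f(336,193,167); 
Q=np.array([f(*u,100) for u in P]); d=np.linalg.norm(Q-post,axis=1)
print('post',post.round(1),'red',len(P),P.mean(0),'ang',ang(post,Q.mean(0)),d.min(),d.max(), 'tip',P[d.argmin()],ang(post,Q[d.argmin()]))
for n,x in dict(ptr=f(413,180,99),pb=f(378,181.5,99),han=f(100,192,180),e1=f(335.5,147,166),e2=f(336,233,166)).items(): print(n,x.round(1),np.linalg.norm(x-post).round(1),ang(post,x).round(1))
g=im[140:240,300:420,:].min(2)
for col in(380,390,400,410,416): print(col, im[170:192,col].min(1).tolist())
print(im[180,395:425].min(1))
go([*post,220],16)
```

```text
post [ 584.3 -113.2] red 176 [362.125      253.35795455] ang -51.91110953958751 64.31943800521371 84.01337478108056 tip [358 243] -51.88837203928514
ptr [653.9 -94.1] 72.2 15.4
pb [ 624.1 -103.9] 40.9 13.2
han [ 426.7 -154.3] 162.8 -165.4
e1 [574.8 -82.3] 32.3 107.0
e2 [ 592.9 -142.4] 30.4 -73.5
380 [106, 104, 106, 108, 110, 104, 111, 112, 72, 39, 31, 32, 35, 65, 104, 105, 106, 102, 103, 105, 107, 107]
390 [105, 109, 107, 112, 108, 112, 111, 109, 70, 39, 37, 42, 36, 65, 109, 106, 103, 107, 110, 110, 107, 109]
400 [114, 111, 109, 111, 112, 111, 114, 108, 109, 101, 45, 54, 105, 111, 111, 109, 109, 108, 110, 111, 108, 112]
410 [111, 112, 92, 56, 92, 111, 110, 108, 105, 69, 52, 103, 112, 107, 103, 107, 59, 59, 104, 111, 108, 110]
416 [110, 108, 106, 108, 124, 115, 105, 110, 113, 105, 103, 111, 111, 108, 96, 109, 113, 112, 107, 113, 113, 113]
[ 40  39  37  36  38  45  48  37  45  45  40  42  49  48  49  52  49  45
  49  54  90 103 109 111 111 114 113 116 111 111]
shift [25.  13.  83.7] turn z -0.3 from [ 578.5 -140.8  303.7] yaw 15.7
```

Post ≈ (584,−113), arm axis ≈ 14.7°, index at −51.9° → swing ≈ 66.6°; radii (66, 163 vs 166) check. Go down onto the knob and grip.

>>> carry_out --steps '[[0.5,[12,6,20],[0,0,0]],[0.5,[25,12.6,50],[0,0,0]],[0.5,[25,12.6,80],[0,0,0]],[0.5,[25,12.6,110],[0,0,0]],[0.5,[25,12.6,130],[0,0,0]],[0.5,[25,12.6,145],[0,0,0]],[0.5,[25,12.6,150.5],[0,0,0]],[0.5,[25,12.6,150.5],[0,0,0]],[0.5,[25,12.6,150.5],[0,0,0]],[0.5,[25,12.6,150.5],[0,0,0]]]' --force 30

```text
time_s: 4.03
position: [584.6, -113.6, 154.4]
tcp_rot: [0.604, 0.797, 0.0, 0.001]
force: [-0.2, 0.0, 0.8]
width: 42.7
```

>>> carry_out --steps '[[0.1,[0,0,0],[0,0,0]],[0.1,[0,0,0],[0,0,0]],[0.1,[0,0,0],[0,0,0]],[0.1,[0,0,0],[0,0,0]],[0.1,[0,0,0],[0,0,0]],[0.1,[0,0,0],[0,0,0]],[0.1,[0,0,0],[0,0,0]],[0.1,[0,0,0],[0,0,0]]]'

```text
time_s: 4.7
position: [583.9, -113.6, 153.9]
tcp_rot: [0.604, 0.797, -0.0, 0.0]
force: [-2.5, -0.8, 5.2]
width: 13.4
```

>>> carry_out --steps '[[0.1,[0,0,0],[0,0,-5]],[0.1,[0,0,0],[0,0,-10]],[0.1,[0,0,0],[0,0,-15]],[0.1,[0,0,0],[0,0,-20]],[0.1,[0,0,0],[0,0,-25]],[0.1,[0,0,0],[0,0,-30]],[0.1,[0,0,0],[0,0,-35]],[0.1,[0,0,0],[0,0,-35]]]'

```text
time_s: 5.37
position: [584.1, -113.4, 153.9]
tcp_rot: [0.334, 0.943, -0.0, 0.001]
force: [-1.9, 1.1, 5.5]
width: 13.8
```

>>> carry_out --steps '[[0.1,[0,0,0],[0,0,-5]],[0.1,[0,0,0],[0,0,-10]],[0.1,[0,0,0],[0,0,-15]],[0.1,[0,0,0],[0,0,-20]],[0.1,[0,0,0],[0,0,-25]],[0.1,[0,0,0],[0,0,-30]],[0.1,[0,0,0],[0,0,-33]],[0.1,[0,0,0],[0,0,-33]],[0.1,[0,0,0],[0,0,-33]]]'

```text
time_s: 6.12
position: [584.2, -113.2, 153.9]
tcp_rot: [0.055, 0.999, 0.0, 0.001]
force: [-2.0, 0.5, 4.7]
width: 13.4
```

Run:
```python
from h import *
p,M,s=cols(); print(p.round(1),yawy(M),s['force'].round(1),s['moment'].round(2),s['width'])
```

```text
[ 584.2 -113.2  153.9] 83.7515517424659 [-2.   0.5  4.7] [0.38 0.43 0.04] 13.441458675206606
```

>>> carry_out --steps '[[0.5,[0,0,0],[0,0,0]],[0.5,[0,0,0],[0,0,0]],[0.5,[0,0,0],[0,0,0]],[0.5,[0,0,-15],[0,0,0]],[0.5,[0,0,-45],[0,0,0]],[0.5,[0,0,-76],[0,0,0]],[0.5,[0,0,-76],[0,0,0]],[0.5,[0,0,-76],[0,0,-7]],[0.5,[0,0,-76],[0,0,-14]],[0.5,[0,0,-76],[0,0,-21]],[0.5,[0,0,-76],[0,0,-21]],[0.5,[0,0,-76],[0,0,-21]]]'

```text
time_s: 7.12
position: [583.9, -113.3, 228.6]
tcp_rot: [-0.126, 0.992, 0.0, -0.0]
force: [0.7, -0.4, 0.3]
width: 43.0
```

Run:
```python
from h import *
go([424.5,-155,230],104.7); print(robot.get_state()['time_s'],robot.get_state()['width'])
```

```text
shift [164.7  -0.5  -1.4] turn z -0.2 from [ 583.9 -113.3  228.6] yaw 104.5
7.1167 43.03175167925975
```

>>> carry_out --steps '[[0.6,[40,0,-1],[0,0,0]],[0.6,[80,0,-1],[0,0,0]],[0.6,[120,0,-1],[0,0,0]],[0.6,[150,0,-1],[0,0,0]],[0.6,[164.7,-0.5,-1],[0,0,0]],[0.6,[164.7,-0.5,-1],[0,0,0]],[0.6,[164.7,-0.5,-1],[0,0,0]],[0.6,[164.7,-0.5,-1],[0,0,0]],[0.6,[164.7,-0.5,-1],[0,0,0]],[0.6,[164.7,-0.5,-1],[0,0,0]]]'

```text
time_s: 7.95
position: [425.2, -155.3, 229.6]
tcp_rot: [-0.128, 0.992, 0.0, -0.0]
force: [-0.5, 0.2, -1.2]
width: 51.1
```

Run:
```python
from h import *
im,c=snap('wrist','w3.png'); np.savez('w3.npz',**c); p,M,s=cols(); print(p.round(1),yawy(M),s['width'])
```

```text
[ 425.1 -155.3  229.6] 104.73479738166813 50.94267466603941
```

View pics/w3.png

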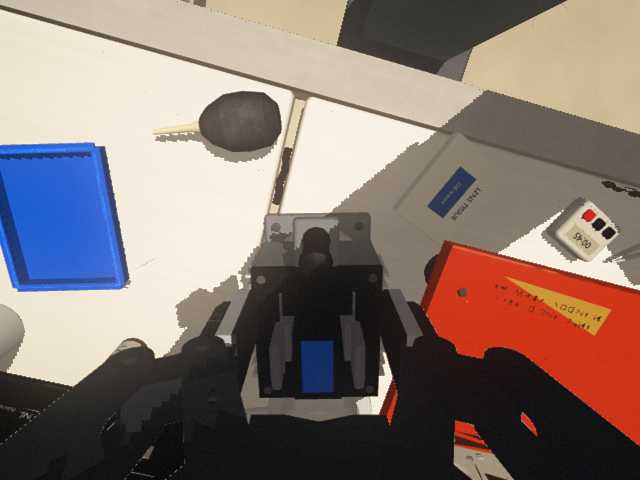

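Handle top at (316,259), centred between the fingers (tips ~232 and ~398).

Run:
```python
from h import *
c=dict(np.load('w3.npz')); h=ray(c,(316,260),180); print(h); go([h[0],h[1],160],104.7)
```

```text
[ 419.84173794 -158.58237083  180.        ]
shift [ 5.9 -1.9 69.6] turn z 0.0 from [ 425.1 -155.3  229.6] yaw 104.7
```

>>> carry_out --steps '[[0.6,[2.5,-1,15],[0,0,0]],[0.6,[2.5,-1,35],[0,0,0]],[0.6,[2.5,-1,52],[0,0,0]],[0.6,[2.5,-1,64],[0,0,0]],[0.6,[2.5,-1,69],[0,0,0]],[0.6,[2.5,-1,69],[0,0,0]],[0.1,[2.5,-1,69],[0,0,0]],[0.1,[2.5,-1,69],[0,0,0]],[0.1,[2.5,-1,69],[0,0,0]],[0.1,[2.5,-1,69],[0,0,0]],[0.1,[2.5,-1,69],[0,0,0]],[0.1,[2.5,-1,69],[0,0,0]]]' --force 20

```text
time_s: 9.0
position: [423.1, -157.6, 161.9]
tcp_rot: [-0.128, 0.992, -0.001, 0.001]
force: [0.1, 0.0, 5.6]
width: 17.0
```

Run:
```python
from h import *
p,M,s=cols(); print(p.round(1),yawy(M),s['force'].round(1),s['width'])
post=np.array([584,-113.2]); v=p[:2]-post; r=np.linalg.norm(v);print('r',r,'ang',np.degrees(np.arctan2(v[1],v[0])))
def rows(p0,angs,base):
  for a in angs:
    t=np.radians(-a); w=np.array([[np.cos(t),-np.sin(t)],[np.sin(t),np.cos(t)]])@v
    d=M[:2,:2].T@(post+w-p0); print(a,d.round(1),'turn',a-base)
rows(p[:2],range(3,37,3),0)
```

```text
[ 423.1 -157.6  161.9] 104.71725483165196 [0.1 0.  5.6] 16.980801351307004
r 166.9521749733531 ang -164.58780319518868
3 [-0.1  8.7] turn 3
6 [-0.7 17.5] turn 6
9 [-1.7 26.1] turn 9
12 [-3.2 34.8] turn 12
15 [-5.2 43.3] turn 15
18 [-7.5 51.7] turn 18
21 [-10.4  60. ] turn 21
24 [-13.6  68.1] turn 24
27 [-17.3  76. ] turn 27
30 [-21.4  83.7] turn 30
33 [-25.8  91.2] turn 33
36 [-30.7  98.5] turn 36
```

>>> carry_out --steps '[[0.1,[-0.1,8.7,0],[0,0,3]],[0.1,[-0.7,17.5,0],[0,0,6]],[0.1,[-1.7,26.1,0],[0,0,9]],[0.1,[-3.2,34.8,0],[0,0,12]],[0.1,[-5.2,43.3,0],[0,0,15]],[0.1,[-7.5,51.7,0],[0,0,18]],[0.1,[-10.4,60,0],[0,0,21]],[0.1,[-13.6,68.1,0],[0,0,24]],[0.1,[-17.3,76,0],[0,0,27]],[0.1,[-21.4,83.7,0],[0,0,30]],[0.1,[-25.8,91.2,0],[0,0,33]],[0.1,[-25.8,91.2,0],[0,0,33]]]'

```text
time_s: 10.0
position: [425.1, -61.7, 161.9]
tcp_rot: [0.16, 0.987, -0.0, 0.001]
force: [-0.1, -0.0, 6.6]
width: 17.2
```

Run:
```python
from h import *
p,M,s=cols(); print(p.round(1),yawy(M),s['force'].round(1),s['width'])
post=np.array([584,-113.2]); v=p[:2]-post; r=np.linalg.norm(v);A=np.degrees(np.arctan2(v[1],v[0]));print('r',r,'ang',A)
E_=128.2; tot=(A-E_)%360; print('tot',tot)
for k in range(1,12):
    a=tot*k/11; t=np.radians(A-a); d=M[:2,:2].T@(post+166.5*np.array([np.cos(t),np.sin(t)])-p[:2]); print(d.round(1),round(a,1))
```

```text
[425.1 -61.7 161.9] 71.59770697583306 [-0.1 -0.   6.6] 17.188214785707945
r 167.00234945375584 ang 162.03465794962028
tot 33.83465794962029
[-0.7  8.9] 3.1
[-1.3 17.9] 6.2
[-2.5 26.7] 9.2
[-4.1 35.5] 12.3
[-6.1 44.2] 15.4
[-8.7 52.8] 18.5
[-11.7  61.2] 21.5
[-15.1  69.4] 24.6
[-19.   77.5] 27.7
[-23.3  85.3] 30.8
[-28.   92.9] 33.8
```

>>> carry_out --steps '[[0.1,[-0.4,8.9,0],[0,0,3.1]],[0.1,[-0.9,17.9,0],[0,0,6.2]],[0.1,[-2,26.7,0],[0,0,9.2]],[0.1,[-3.6,35.5,0],[0,0,12.3]],[0.1,[-5.6,44.2,0],[0,0,15.4]],[0.1,[-8.2,52.8,0],[0,0,18.5]],[0.1,[-11.2,61.2,0],[0,0,21.5]],[0.1,[-14.6,69.4,0],[0,0,24.6]],[0.1,[-18.5,77.5,0],[0,0,27.7]],[0.1,[-23,85.3,0],[0,0,30.8]],[0.1,[-27.7,92.9,0],[0,0,33.8]],[0.1,[-27.7,92.9,0],[0,0,33.8]]]'

```text
time_s: 11.0
position: [480.8, 18.0, 161.9]
tcp_rot: [0.44, 0.898, 0.001, 0.001]
force: [-1.5, 2.4, 7.6]
width: 17.3
```

>>> carry_out --steps '[[0.1,[0,0,0],[0,0,0]],[0.5,[0,0,0],[0,0,0]],[0.6,[0,0,0],[0,0,0]],[0.6,[0,0,0],[0,0,0]],[0.6,[0,0,0],[0,0,0]],[0.6,[0,0,-20],[0,0,0]],[0.6,[0,0,-50],[0,0,0]],[0.6,[0,0,-80],[0,0,0]],[0.6,[0,0,-110],[0,0,0]],[0.6,[0,0,-130],[0,0,0]],[0.6,[0,0,-130],[0,0,0]],[0.6,[0,0,-130],[0,0,0]]]'

```text
time_s: 12.0
position: [480.3, 16.8, 291.7]
tcp_rot: [0.439, 0.898, 0.0, 0.001]
force: [0.7, 0.2, -0.5]
width: 51.5
```

Run:
```python
from h import *
p,M,s=cols(); print(p.round(1),yawy(M),s['time_s'])
go([590,-145,300],21)   # look pose near knob, wrist as in w2
```

```text
[480.3  16.8 291.7] 37.91089307578456 12.0
shift [-195.1  -12.9   -8. ] turn z 16.9 from [480.3  16.8 291.7] yaw 37.9
```

>>> carry_out --steps '[[0.5,[-35,-4,-12],[0,0,6]],[0.5,[-70,-8,-12],[0,0,12]],[0.5,[-105,-12,-12],[0,0,18]],[0.5,[-140,-15,-12],[0,0,21]],[0.5,[-170,-18,-12],[0,0,21]],[0.5,[-185,-19.5,-12],[0,0,21]],[0.5,[-185,-19.5,-12],[0,0,21]],[0.5,[-185,-19.5,-12],[0,0,21]],[0.5,[-185,-19.5,-12],[0,0,21]],[0.5,[-185,-19.5,-12],[0,0,21]],[0.5,[-185,-19.5,-12],[0,0,21]]]'

```text
time_s: 12.92
position: [577.8, -139.9, 303.0]
tcp_rot: [0.595, 0.804, 0.0, 0.0]
force: [0.4, -0.5, 0.7]
width: 42.6
```

Run:
```python
from h import *
im,c=snap('wrist','w4.png'); np.savez('w4.npz',**c); p,M,s=cols(); print(p.round(1),yawy(M),s['width'])
P=proj(c,[584,-113.2,130]); x,y=P.astype(int); print(x,y)
x0,y0=max(x-110,0),max(y-90,0); print(x0,y0)
cv2.imwrite('pics/w4c.png',cv2.resize(im[y0:y0+180,x0:x0+220,::-1],None,fx=3.3,fy=3.3,interpolation=cv2.INTER_CUBIC))
```

```text
[ 577.8 -140.   303.1] 16.975005543727903 42.46235839793173
334 186
224 96
```

View pics/w4c.png

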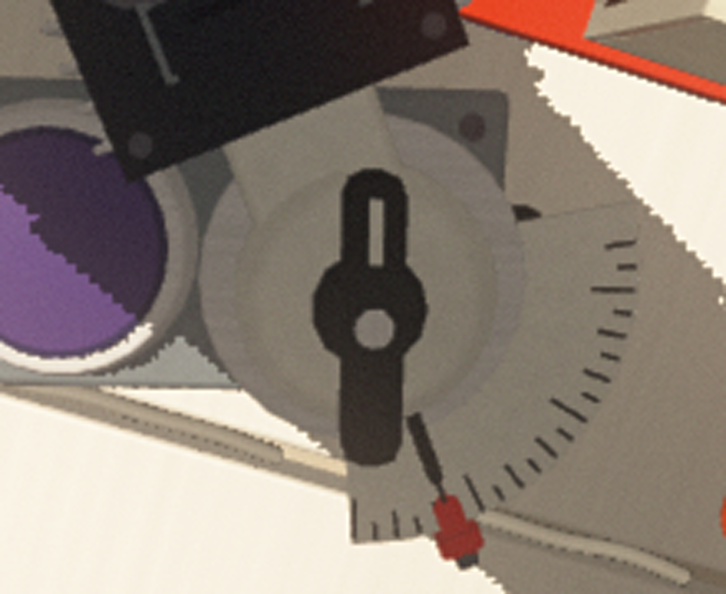

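Pointer runs (414,418)→(442,493) and the red index's tip (446,500) is straight on its end.

Run:
```python
from h import *
c=dict(np.load('w4.npz')); f=lambda u,v,z: ray(c,(224+u/3.3,96+v/3.3),z)[:2]
post=np.array([584,-113.2]); ang=lambda a,b:np.degrees(np.arctan2(*(b-a)[::-1])).round(1)
for n,x in dict(dot=f(375,329,167),pb=f(414,418,99),pt=f(441,492,99),it=f(447,500,100),ie=f(468,560,100),e1=f(375,172,166),e2=f(371,462,166)).items(): print(n,x.round(1),np.linalg.norm(x-post).round(1),ang(post,x))
print(ang(f(371,462,166),f(375,172,166)))
go([584,-113.3,154],17)
```

```text
dot [ 584.5 -113.5] 0.6 -30.3
pb [ 609.7 -145.4] 41.2 -51.4
pt [ 624.  -163.9] 64.5 -51.7
it [ 626.2 -165.4] 67.1 -51.0
ie [ 637.9 -180.9] 86.6 -51.5
e1 [574.3 -81.6] 33.0 107.1
e2 [ 593.1 -143. ] 31.1 -73.1
107.0
shift [ 23.8  13.6 149.1] turn z -0.0 from [ 577.8 -140.   303.1] yaw 17.0
```

Aligned within 1 mm. Grip the knob and tighten.

>>> carry_out --steps '[[0.5,[12,7,20],[0,0,0]],[0.5,[24,13.6,50],[0,0,0]],[0.5,[24,13.6,80],[0,0,0]],[0.5,[24,13.6,110],[0,0,0]],[0.5,[24,13.6,130],[0,0,0]],[0.5,[24,13.6,145],[0,0,0]],[0.5,[24,13.6,149],[0,0,0]],[0.5,[24,13.6,149],[0,0,0]],[0.5,[24,13.6,149],[0,0,0]]]' --force 30

```text
time_s: 13.72
position: [584.4, -113.8, 154.9]
tcp_rot: [0.595, 0.804, 0.0, 0.001]
force: [-0.3, -0.5, -0.5]
width: 42.7
```

>>> carry_out --steps '[[0.1,[0,0,0],[0,0,0]],[0.1,[0,0,0],[0,0,0]],[0.1,[0,0,0],[0,0,0]],[0.1,[0,0,0],[0,0,0]],[0.1,[0,0,0],[0,0,0]],[0.1,[0,0,0],[0,0,0]],[0.1,[0,0,0],[0,0,5]],[0.1,[0,0,0],[0,0,10]],[0.1,[0,0,0],[0,0,15]],[0.1,[0,0,0],[0,0,20]],[0.1,[0,0,0],[0,0,25]],[0.1,[0,0,0],[0,0,25]]]'

```text
time_s: 14.72
position: [583.6, -114.5, 155.4]
tcp_rot: [0.757, 0.653, -0.001, 0.0]
force: [-7.8, -1.2, 8.6]
width: 13.4
```

>>> carry_out --steps '[[0.1,[0,0,0],[0,0,5]],[0.1,[0,0,0],[0,0,10]],[0.1,[0,0,0],[0,0,15]],[0.1,[0,0,0],[0,0,20]],[0.1,[0,0,0],[0,0,25]],[0.1,[0,0,0],[0,0,30]],[0.1,[0,0,0],[0,0,35]],[0.1,[0,0,0],[0,0,39]],[0.1,[0,0,0],[0,0,39]],[0.1,[0,0,0],[0,0,39]]]'

```text
time_s: 15.55
position: [582.9, -114.1, 155.4]
tcp_rot: [0.931, 0.365, -0.001, 0.0]
force: [-12.1, 1.3, 11.0]
width: 13.6
```

Run:
```python
from h import *
p,M,s=cols(); print(p.round(1),yawy(M),s['force'].round(1),s['moment'].round(2),s['width'],s['tau'][5])
```

```text
[ 582.9 -114.1  155.4] -47.12865438224975 [-12.1   1.3  11. ] [ 0.1   2.44 -0.06] 13.624825632039048 0.2243060851469636
```

>>> carry_out --steps '[[0.1,[0,0,0],[0,0,1.5]],[0.1,[0,0,0],[0,0,3]],[0.1,[0,0,0],[0,0,4.5]],[0.1,[0,0,0],[0,0,5.5]],[0.1,[0,0,0],[0,0,5.5]],[0.1,[0,0,0],[0,0,5.5]]]'

```text
time_s: 16.05
position: [582.8, -114.0, 155.3]
tcp_rot: [0.947, 0.321, -0.001, 0.0]
force: [-13.1, 0.7, 11.0]
width: 13.5
```

Run:
```python
from h import *
p,M,s=cols(); print(p.round(1),yawy(M),s['force'].round(1),s['moment'].round(2),s['width'],s['tau'][5])
```

```text
[ 582.8 -114.   155.3] -52.56560386301389 [-13.1   0.7  11. ] [0.07 2.59 0.43] 13.46860021807688 0.49752138555049896
```

Stop reached (moment rose to about 0.45 N m). Release and go over the cartridge.

>>> carry_out --steps '[[0.5,[0,0,0],[0,0,0]],[0.5,[0,0,0],[0,0,0]],[0.5,[0,0,0],[0,0,0]],[0.5,[0,0,-15],[0,0,0]],[0.5,[0,0,-45],[0,0,0]],[0.5,[0,0,-80],[0,0,0]],[0.5,[0,0,-110],[0,0,-7]],[0.5,[0,0,-130],[0,0,-14]],[0.5,[0,0,-130],[0,0,-21]],[0.5,[0,0,-130],[0,0,-28]],[0.5,[0,0,-130],[0,0,-35]],[0.5,[0,0,-130],[0,0,-40]]]'

```text
time_s: 17.05
position: [584.4, -114.0, 284.0]
tcp_rot: [0.778, 0.628, 0.0, 0.0]
force: [-0.2, -0.3, 0.8]
width: 42.9
```

>>> carry_out --steps '[[1,[0,0,0],[0,0,-7]],[1,[0,0,0],[0,0,-14]],[1,[0,0,0],[0,0,-21]],[1,[0,0,0],[0,0,-28]],[1,[0,0,0],[0,0,-35]],[1,[0,0,0],[0,0,-42]],[1,[0,0,0],[0,0,-49]],[1,[0,0,0],[0,0,-51]],[1,[0,0,0],[0,0,-51]],[1,[0,0,0],[0,0,-51]]]'

```text
time_s: 17.88
position: [584.2, -114.0, 283.8]
tcp_rot: [0.436, 0.9, 0.0, 0.0]
force: [-0.2, 0.4, -0.1]
width: 85.6
```

Run:
```python
from h import *
go([523.3,-36.4,270],38.3)
```

```text
shift [98.6  0.3 13.8] turn z 0.0 from [ 584.2 -114.   283.8] yaw 38.3
```

>>> carry_out --steps '[[1,[35,0,5],[0,0,0]],[1,[70,0,10],[0,0,0]],[1,[98.6,0.3,13.8],[0,0,0]],[1,[98.6,0.3,13.8],[0,0,0]],[1,[98.6,0.3,13.8],[0,0,0]],[1,[98.6,0.3,13.8],[0,0,0]],[1,[98.6,0.3,13.8],[0,0,0]],[1,[98.6,0.3,13.8],[0,0,0]]]'

```text
time_s: 18.55
position: [523.6, -37.3, 270.0]
tcp_rot: [0.436, 0.9, 0.0, 0.0]
force: [-0.0, -0.3, -0.4]
width: 85.6
```

Run:
```python
from h import *
im,c=snap('wrist','w5.png'); np.savez('w5.npz',**c); p,M,s=cols(); print(p.round(1),yawy(M),s['width'])
hsv=cv2.cvtColor(im,cv2.COLOR_RGB2HSV); m=cv2.inRange(hsv,(105,120,50),(125,255,255)); n,l,st,ce=cv2.connectedComponentsWithStats(m)
for i in range(1,n):
  if st[i,4]>100: print(st[i],ce[i].round(1),ray(c,ce[i],171).round(1))
```

```text
[523.5 -37.2 269.9] 38.34672465661592 85.35021291595773
[ 305  213   30   53 1556] [319.2 238.8] [522.8 -35.4 171. ]
[ 75 357  33  24 405] [ 90.1 367.6] [ 453.7 -213.4  171. ]
```

View pics/w5.png

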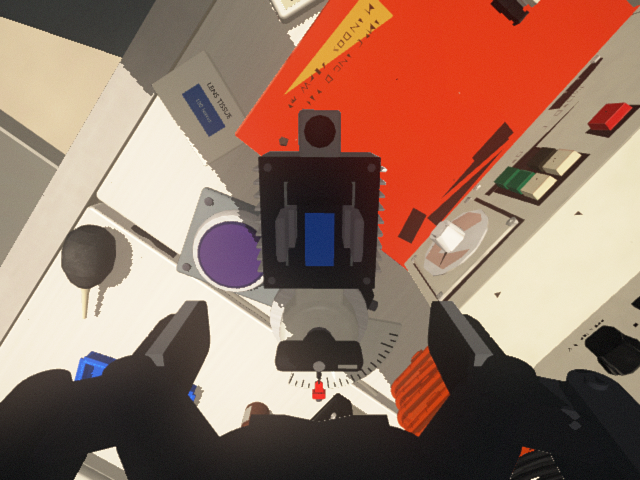

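Plate centre (319,239) → (522.8,−35.4), matching the expected (523.3,−36.4); bar square to the arm, pointer still on the index. Descend and squeeze.

>>> carry_out --steps '[[1,[0.9,0.4,25],[0,0,0]],[1,[0.9,0.4,50],[0,0,0]],[1,[0.9,0.4,75],[0,0,0]],[1,[0.9,0.4,95],[0,0,0]],[1,[0.9,0.4,110],[0,0,0]],[1,[0.9,0.4,118],[0,0,0]],[1,[0.9,0.4,118],[0,0,0]],[1,[0.9,0.4,118],[0,0,0]]]' --force 35

```text
time_s: 19.27
position: [523.0, -35.8, 152.3]
tcp_rot: [0.435, 0.9, 0.0, -0.0]
force: [-0.9, 0.0, 1.2]
width: 85.0
```

>>> carry_out --steps '[[0.3,[0,0,0],[0,0,0]],[0.3,[0,0,0],[0,0,0]],[0.3,[0,0,0],[0,0,0]],[0.3,[0,0,0],[0,0,0]],[0.3,[0,0,0],[0,0,0]],[0.3,[0,0,0],[0,0,0]],[0.3,[0,0,0],[0,0,0]],[0.3,[0,0,0],[0,0,0]]]'

```text
time_s: 19.93
position: [523.5, -35.9, 154.2]
tcp_rot: [0.435, 0.9, -0.0, 0.001]
force: [-5.0, 0.3, 11.7]
width: 42.9
```

>>> carry_out --steps '[[0.3,[0,0,-3],[0,0,0]],[0.3,[0,0,-6],[0,0,0]],[0.3,[0,0,-10],[0,0,0]],[0.3,[0,0,-14],[0,0,0]],[0.3,[0,0,-18],[0,0,0]],[0.3,[0,0,-22],[0,0,0]],[0.3,[0,0,-26],[0,0,0]],[0.3,[0,0,-30],[0,0,0]],[0.3,[0,0,-36],[0,0,0]],[0.3,[0,0,-36],[0,0,0]]]'

```text
time_s: 20.77
position: [523.3, -35.7, 189.4]
tcp_rot: [0.435, 0.9, 0.0, 0.001]
force: [-0.7, 0.5, -1.3]
width: 42.1
```

Run:
```python
from h import *
im,c=snap('wrist','w6.png'); np.savez('w6.npz',**c); p,M,s=cols(); print(p.round(1),yawy(M),s['width'],s['force'].round(1),s['moment'].round(2))
```

```text
[523.2 -35.7 188.8] 38.4181267704785 42.45926906012631 [ 0.2 -0.3 -0.8] [-0.02 -0.03 -0.02]
```

View pics/w6.png

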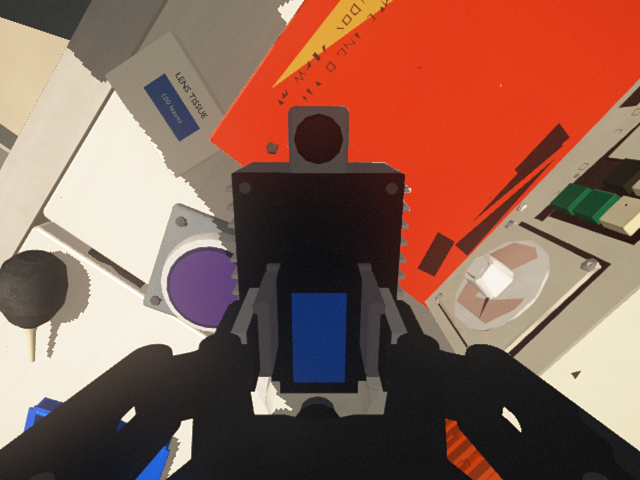

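Cartridge is out and held between the fingers: plate (319,338), much larger than before, with head socket behind it. Work out the carry to the tray.

Run:
```python
from h import *
go([523,-36,265],38.4)
go([504,-395,265],106)
# second tray estimate: visible edges in w3 (settled): inner corners
c=dict(np.load('w3.npz')); print([ray(c,u,18)[:2].round(0).tolist() for u in((98,144),(127,288))])
```

```text
shift [ -0.2  -0.3 -76.2] turn z 0.0 from [523.2 -35.7 188.8] yaw 38.4
shift [-269.7 -238.3  -76.1] turn z -67.6 from [523.2 -35.7 188.8] yaw 38.4
[[421.0, -360.0], [555.0, -320.0]]
```

>>> carry_out --steps '[[0.3,[0,0,-25],[0,0,0]],[0.3,[0,0,-50],[0,0,0]],[0.3,[0,0,-76],[0,0,0]],[0.3,[-20,-18,-76],[0,0,-6]],[0.3,[-45,-40,-76],[0,0,-12]],[0.3,[-70,-62,-76],[0,0,-18]],[0.3,[-95,-84,-76],[0,0,-24]],[0.3,[-120,-106,-76],[0,0,-30]],[0.3,[-145,-128,-76],[0,0,-36]],[0.3,[-170,-150,-76],[0,0,-42]],[0.3,[-195,-172,-76],[0,0,-48]],[0.3,[-215,-190,-76],[0,0,-54]]]'

```text
time_s: 21.82
position: [507.0, -324.4, 263.4]
tcp_rot: [-0.023, 1.0, 0.0, -0.0]
force: [-0.3, 0.6, -1.2]
width: 42.3
```

Run:
```python
from h import *
p,M,s=cols(); print(s['width'],s['force'])
go([504,-393,200],106)
```

```text
42.29911174679972 [-0.26259806  0.58097691 -1.22226649]
shift [  6.1 -68.4  63.4] turn z -13.3 from [ 507.  -324.4  263.4] yaw 92.7
```

>>> carry_out --steps '[[0.3,[2,-20,0],[0,0,-4]],[0.3,[4,-45,10],[0,0,-9]],[0.3,[6,-68,25],[0,0,-13.3]],[0.3,[6,-68,45],[0,0,-13.3]],[0.3,[6,-68,63],[0,0,-13.3]],[0.3,[6,-68,63],[0,0,-13.3]],[0.3,[6,-68,63],[0,0,-13.3]],[0.3,[6,-68,63],[0,0,-13.3]],[0.3,[6,-68,63],[0,0,-13.3]]]'

```text
time_s: 22.57
position: [505.0, -390.5, 202.7]
tcp_rot: [-0.137, 0.991, -0.001, 0.001]
force: [0.3, 0.2, -0.8]
width: 41.9
```

Run:
```python
from h import *
im,c=snap('wrist','w7.png'); np.savez('w7.npz',**c); p,M,s=cols(); print(p.round(1),yawy(M),s['width'])
t,ct=snap('top','top7.png')
b=cv2.resize(t[180:310,280:480],(400,260),interpolation=cv2.INTER_CUBIC)
o=np.zeros((560,640,3),np.uint8); o[:300,:400]=cv2.resize(im,(400,300)); o[300:560,:400]=b
cv2.imwrite('pics/m7.png',o[:,:400,::-1])
```

```text
[ 505.  -390.5  202.7] 105.74084112122401 41.8876462381738
```

View pics/m7.png

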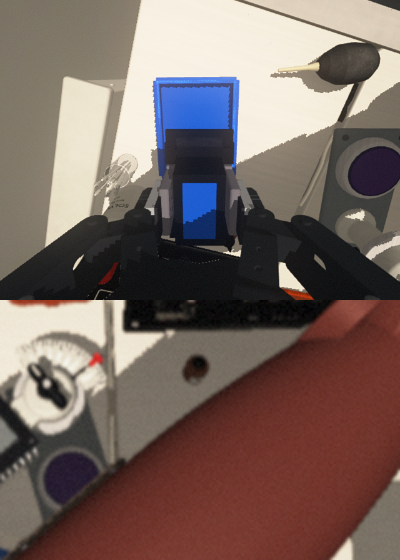

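Wrist view: cartridge (column ~198) centred in the tray (153–240) and square to it; far tray rim at row 78 (half scale). Quick check of the far rim, then lower.

Run:
```python
from h import *
c=dict(np.load('w7.npz')); q=np.array([ray(c,(u*1.6,78*1.6),18) for u in(154,239)]); p,M,s=cols(); print(q.round(0),((q-p)@M).round(1))
```

```text
[[ 452. -467.   18.]
 [ 422. -361.   18.]] [[ 72.4 -59.  184.6]
 [ 72.4  51.  184.3]]
```

Tray centre is about 5 mm (x) and −4 mm (y) from the tool: shift and lower.

>>> carry_out --steps '[[0.3,[4,-3,30],[0,0,0]],[0.3,[4,-3,60],[0,0,0]],[0.3,[4,-3,85],[0,0,0]],[0.3,[4,-3,105],[0,0,0]],[0.3,[4,-3,120],[0,0,0]],[0.3,[4,-3,132],[0,0,0]],[0.3,[4,-3,140],[0,0,0]],[0.3,[4,-3,146],[0,0,0]],[0.3,[4,-3,150],[0,0,0]],[0.3,[4,-3,150],[0,0,0]],[0.3,[4,-3,150],[0,0,0]]]'

```text
time_s: 23.58
position: [501.7, -394.5, 51.7]
tcp_rot: [-0.137, 0.991, -0.0, 0.0]
force: [-0.4, 0.2, -1.7]
width: 42.3
```

>>> carry_out --steps '[[0.3,[0,0,1],[0,0,0]],[0.3,[0,0,2],[0,0,0]],[0.3,[0,0,3],[0,0,0]],[0.3,[0,0,4],[0,0,0]],[0.3,[0,0,4.5],[0,0,0]],[0.3,[0,0,4.5],[0,0,0]]]'

```text
time_s: 24.08
position: [501.5, -394.4, 47.5]
tcp_rot: [-0.137, 0.991, -0.0, 0.0]
force: [-2.2, 2.0, 5.4]
width: 42.3
```

Touching down (about 6 N up). Release and retreat.

>>> carry_out --steps '[[0.6,[0,0,0],[0,0,0]],[0.7,[0,0,0],[0,0,0]],[1,[0,0,0],[0,0,0]],[1,[0,0,0],[0,0,0]],[1,[0,0,0],[0,0,0]],[1,[0,0,0],[0,0,0]],[1,[0,0,-20],[0,0,0]],[1,[0,0,-50],[0,0,0]],[1,[0,0,-85],[0,0,0]],[1,[0,0,-120],[0,0,0]],[1,[0,0,-150],[0,0,0]],[1,[20,0,-180],[0,0,0]]]'

```text
time_s: 25.08
position: [483.8, -398.7, 228.2]
tcp_rot: [-0.138, 0.99, -0.0, 0.001]
force: [0.3, -0.5, -0.9]
width: 85.7
```

>>> carry_out --steps '[[1,[30,0,-20],[0,0,0]],[1,[60,0,-40],[0,0,0]],[1,[60,0,-40],[0,0,0]],[1,[60,0,-40],[0,0,0]],[1,[60,0,-40],[0,0,0]],[1,[60,0,-40],[0,0,0]]]'

```text
time_s: 25.58
position: [424.8, -415.2, 265.1]
tcp_rot: [-0.137, 0.991, 0.001, -0.0]
force: [-0.0, 0.1, 0.1]
width: 85.5
```

Run:
```python
from h import *
im,c=snap('wrist','w8.png'); p,M,s=cols(); print(p.round(1),s['width'],s['time_s'],s['force'].round(1))
t,ct=snap('top','top8.png')
o=np.vstack([cv2.resize(im,(400,300)),cv2.resize(t[180:310,280:480],(400,260),interpolation=cv2.INTER_CUBIC)])
cv2.imwrite('pics/m8.png',o[:,:,::-1])
```

```text
[ 424.8 -415.1  265.1] 85.52715193414654 25.6333 [ 0.2 -0.6 -0. ]
```

View pics/m8.png

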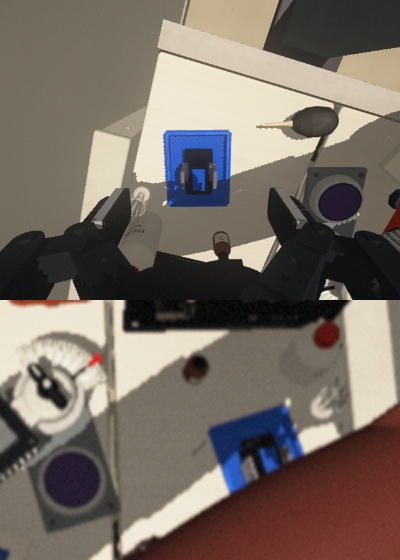

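The cartridge stands upright in the middle of the tray, at (200,170) within the tray (165–230, 130–207). The bystanders are where they were, and the pointer and red index are still in line. Handing in.

```bash
python3 -c "
from workcell import robot
print(robot.hand_in())"
```

```text
the job is handed in; nothing more can be done
None
```

I did the whole job and handed it in at about 25.6 s on the robot's clock. I loosened the clamp knob by about 68° and swung the head about 67° onto the red index. I then tightened the clamp to its stop, squeezed the tabs, lifted the cartridge out and stood it upright in the blue tray.

**Last checks**
- **Pointer:** after the swing it was within about 1–2 mm of the index in the close view. It still looked aligned in the final top view, but I did not measure it again.
- **Clamp:** I judged the stop by the turning moment, which rose to about 0.45 N m. Later views show the bar square across the arm, as it was when tight.
- **Cartridge:** it touched the tray floor with about 6 N while still held. The final picture shows it upright near the tray's centre.
- **Surroundings:** the visible bystanders look undisturbed, though I did not compare their positions. I saw no contact with the wafer, and the gripper is open and clear.

**Readings that disagreed**
- **First close picture:** I used a calibration read later, while the arm was still moving, so it was about 6 mm off. I took a new settled picture before acting on it.
- **Grip width on the tabs:** it read about 42–43 mm instead of 46 mm, but the cartridge came free and held.
- **Tray centre:** the estimates differed by about 5 mm, well within what the placing allows.

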